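Set a sprung chain tensioner to its mark with a setting wedge

ROBOT

A 6-joint arm with a two-finger parallel gripper is mounted at the origin on the work surface. World frame = base frame: x ahead of the robot, y to its left, z up, the work surface at z = 0. Lengths are in m, angles in rad, forces in N, time in s.
With the tool pointing down it reaches from about 0.35 to 0.975 m from the base axis. Payload 4.9 kg.
Tool frame: the origin (TCP) lies at the very end of the fingers, on their centre line; the grasp point (between the pads) lies manip.grip_point_offset behind it (manip.grip_point_offset is the distance from the TCP to the grasp point, in m); z points along the fingers, y is the line along which they close (so a half turn about z gives the same grasp; the last joint's range is limited). The gripper opens to 85 mm and grips with 20 to 120 N. Pads are 22 mm wide; open, the fingers measure 114 mm over their backs; the gripper's body (76 mm by 85 mm) begins 54 mm behind the grasp point. The pads swing forward as they close: fully open they stand 13 mm farther back than shut.
Start: joints at [1.211, 0.053, 1.613, -0, 1.476, -0.119], TCP at [0.149, 0.607, 0.231] pointing down, gripper open.
Joint ranges: [-3.01, 3.01], [-1.01, 2.22], [0.06, 2.58], [-1.02, 4.17], [0.09, 2.62], [-3.14, 3.14]. Speed limits (rad/s): [2.57, 2.57, 3.14, 3.14, 3.14, 3.14].

INTERFACE

Orientations are given as a unit quaternion [w, x, y, z].
In Python, from plant import manip gives the robot as it stands.
- The arm moves only by the shell command python3 -m crank 'ROWS' [OPENING]. ROWS is JSON, a list of rows, each an object of numbers: "x", "y", "z": the shift along the tool's x, y, z in cm; "turn": the turn about the tool's z in rad. In form: [{"x": .., "y": .., "z": .., "turn": ..}, ...]. A call has 1 to 5 rows; each row shifts and turns the commanded pose from where the row before left it, along the tool's axes as they then stand; what a row does not reach is not made up. A row lasts 1/10 s, in which the tool goes at most 50 mm and 8.59 degrees, less where a joint would pass 70% of its speed; a pose out of reach is approached as far as the arm can. A call with a gripper value outside its range is refused whole. OPENING is the opening in per cent of the stroke, from 0 (shut) to 100 (fully open), set as the call begins (- or left out, the last holds). The fingers move at their own pace and stop on an object; the grip force is fixed at half the most. Time passes only in rows, so rows that do not move let the fingers close. It gives the time, the measured TCP pose, the force, the opening and the grip force at its end, in the units of the state.
- manip.state(): the state, without advancing time (a new reading comes with each control period).
- manip.grab_frame(name): name is "scene" or "top" or "wrist"; returns (picture, depth): 384x512x3 uint8, red, green, blue; 384x512 float32, m along the optical axis (not along the pixel's ray), 0 where there is no reading.
- manip.camera_model(name): a dict with "mtx" (3x3 intrinsics, pixels), "world_to_cam" (4x4, takes a point from world to camera coordinates). Camera axes: x right, y down, z forward; pixel columns grow to the right and rows downward; lengths in m; the calibration is good to about 2 mm. A picture is of the moment at which its call begins: read the wrist's pose just before it. camera_model takes no time and is no camera call; for the wrist camera it gives the pose at the moment of the call.
- manip.job_done(): hands the job in; it is judged then, once.
The state is a dict: "time": time; "joint_pos": joint angles; "joint_vel": joint speeds; "joint_efforts": joint torques, N m; "tool_pos": TCP position; "tool_rot": TCP orientation; "contact_force": force on the tool from outside, world axes, zero at the start; "ft_torque": the same for the moment, N m; "gripper_width": opening from 0.0 (shut) to 1.0 (fully open); "grasp_force": force on a finger pad.
Only numpy, scipy, OpenCV 4.12 (cv2) and the standard library are available. Lean on these libraries where they do the work, as an engineer would, in place of code of your own. Each camera call takes 0.05 s, during which the arm holds its last target. There are 200 camera calls.

TASK

Take the orange wedge by its knob, lay it on the tensioner unit flat against the aluminium fence, and slide it narrow end first between the fence and the white roller so that it pushes the sprung arm, until the black pointer stands at the red mark on the scale; do not run the pointer past the mark. Go gently: the fence must not take more than 25 N, and only the wedge may push the arm. Then let go, leaving the wedge lying flat along the fence with the pointer still at the mark, and leave everything else on the table where it is.

Things in the scene. Friction and masses are not known exactly. Their poses are not given: they have to be found in the camera images.
- unit: Chain tensioner unit, fixed: dark steel base plate 256 (x) by 320 (y) mm, 12 mm thick, from x = -66 to +190 and y = -215 to +105 mm. Origin on the vertical pivot axis of the arm, at the plate's underside; z up. Nothing on it stands higher than 38 mm over the table. Turned by up to 0.25 rad.
- fence: Straight aluminium rail on the base plate, abutment for the wedge: 14 mm thick, top 30 mm over the table. Origin and axes as the unit's, but 12 mm higher. Its working face is the upright plane x = -44 mm of the unit's frame, looks to the unit's +x and runs along y from -205 to +85 mm. It must never take more than 25 N from the wedge.
- tensioner (a joint): Angle of the sprung blue arm about the pivot, rad: 0 at rest on its stop, grows counter-clockwise seen from above as the roller is pushed away from the fence (pointer moves to the unit's +y), 0.5 at the end. Spring: 0.18 N m at rest plus 0.9 N m per rad, so the roller pushes towards the fence with about 2.5 N at rest and 6 N at 0.3 rad.
- pointer_tip (a point): End of the black pointer of the arm, 165 mm from the pivot, 22 mm over the table. At rest it lies at x = 165, y = 0 mm of the unit's frame. It runs over the white scale with a tick every 0.05 rad (8 mm).
- mark_tip (a point): Where the pointer's end must stand: the point 165 mm from the pivot, 22 mm over the table, straight inward of the red mark (red bar 20 mm long, 4 mm wide, at the outer edge of the white scale). Its x axis points outward from the pivot; its y axis is the way the pointer moves as the arm is pushed.
- roller (a point): Top centre of the white roller on the arm (a fixed plastic shoe, 20 mm across, 15 to 30 mm over the table); at rest at x = -20, y = -75 mm of the unit's frame, leaving a gap of 14 mm to the fence. With friction (coefficient 0.5 to 0.7 at fence and roller), driving the wedge in takes up to about 14 N along the fence.
- entry (a point): Point on the base plate's top (12 mm over the table) under the wedge's knob when the wedge lies flat on the fence with its nose 12 mm short of the roller's near side: x = -29, y = -172 mm of the unit's frame, same axes. From here slide to the unit's +y: after about 37 mm the wedge meets the roller, then 10 mm of slide move the pointer about 8 mm.
- wedge: Orange wedge, loose, about 180 g, 22 high, 110 long (mm), round black knob on top (18 across, 22 to 66 over the underside). Origin: underside, on the knob axis. Flat face at x = -15 (goes to the fence); nose 8 thick at y = +75; tail 48 thick at y = -35; sloping face looks to +x, taper 40 in 110. In place its axes are parallel to the unit's, its x is -29 there. Self-locking once let go.
- bearing: Steel bearing ring, 52 mm across, 15 mm high, lying on the unit's base plate; origin at its underside centre. Bystander.
- sprocket: Dark steel sprocket, 88 mm across, 22 mm high; origin at its underside centre. Bystander.
- screwdriver: Screwdriver lying on the table; origin under its middle. Bystander.
- wrench: Steel wrench lying on the table; origin under its middle. Bystander.
- oil: Yellow bottle with red cap, 52 mm across, 130 mm tall, standing; origin at its underside centre. Bystander.
- insert: Cone-shaped steel mould insert, 68 mm across, 52 mm high, standing; origin at its underside centre. Bystander.
- ejector_pin: Steel ejector pin, 10 mm thick, 200 mm long, lying along its own x; origin under its middle. Bystander.
There are look-alikes about, which are no part of the job. Of the things that look like the wedge, take the one that is nearest to the robot's base at the start.

How it is judged:
On the way, in this order (a step that is already met when the one before it is completed fails the run):
1. the wedge stands on the base plate along the fence, before the arm is pushed far (z of wedge in the frame of unit between 0.009 and 0.016 m and angle between the y axis of wedge and the y axis of unit, either way round below 0.12 rad and x of wedge in the frame of unit between -0.034 and -0.014 m and value of joint tensioner below 0.14 rad), for 0.1 s.
2. the wedge pushes the arm until the pointer is within 4 mm of the red mark (horizontal distance between pointer_tip and mark_tip below 0.004 m and contact force between wedge and tensioner above 1 N), for 0.2 s.
At the end, for the whole second after the job is handed in: The pointer's end stands within 4 mm of the mark point, held there by the wedge alone; the wedge lies flat on the base plate (within 2 mm in height, tilt under 0.05 rad) with its flat face along the fence (within 2 mm and 0.035 rad), released and at rest (horizontal distance between pointer_tip and mark_tip below 0.004 m and x of wedge in the frame of unit between -0.031 and -0.027 m and z of wedge in the frame of unit between 0.01 and 0.014 m and angle between the y axis of wedge and the y axis of unit, either way round below 0.035 rad and angle between wedge's own z axis and vertical below 0.05 rad and linear speed of wedge below 0.01 m/s and velocity of joint tensioner between -0.02 and 0.02 rad/s); the robot touches nothing.
It fails at once if the pointer runs more than 8 mm (a scale division) past the mark (y of pointer_tip in the frame of mark_tip above 0.008 m).
It fails at once if the fence takes more than 25 N from the wedge (contact force between wedge and fence above 25 N).
It fails at once if the robot pushes the tensioner arm itself (contact force between any of the fingers, the arm and tensioner above 2 N).
It fails at once if a bystander is moved by more than 20 mm (distance of any of bearing, sprocket, screwdriver, wrench, oil, insert, ejector_pin from where it was at the start of the episode above 0.02 m).
It also fails if it takes over 67 s, if anything falls off the work surface, if the arm or the gripper's body presses on something with over 40 N, if the wrist force passes 120 N, or if a joint passes its speed limit or range.

## Working session

There is one attempt and no reset: what is moved stays moved. The work goes in short steps, Python scripts to look and compute and a shell command to move; the robot and the scene stay as the last step left them, time stands still between calls to the robot, and variables do not carry over. Pictures are saved under pics/ and viewed, at most 14 in all, crops included, and the job is handed in when it is done.

```bash
mkdir -p pics
python3 - <<'E'
from plant import manip
import cv2,numpy as np
for n in("top","scene"):
    p,d=manip.grab_frame(n); np.savez(f'{n}.npz',p=p,d=d,**{k:np.array(v) for k,v in manip.camera_model(n).items() if k in("mtx","world_to_cam")})
    cv2.imwrite(f'pics/{n}.png',cv2.resize(p[:,:,::-1],(768,576)))
s=manip.state();print(s,manip.grip_point_offset)
E
```

```text
{'time': 0.1, 'joint_pos': array([ 1.21099964e+00,  5.33076164e-02,  1.61415433e+00,  6.83146227e-06,
        1.47601693e+00, -1.19029434e-01]), 'joint_vel': array([-8.56247578e-04, -9.34987541e-04, -3.97665850e-03, -8.46858122e-05,
       -1.44859525e-03, -2.70460971e-03]), 'joint_efforts': array([ 7.39892148e-04, -3.94908178e+01, -3.71361172e+01, -1.75449140e-04,
        3.91499401e-03, -1.11755341e-05]), 'tool_pos': array([0.14884444, 0.60643377, 0.23017697]), 'tool_rot': array([-2.26945688e-04,  1.20093337e-01,  9.92762157e-01, -9.15406047e-04]), 'contact_force': array([ 0.06569026,  0.20098639, -0.22031107]), 'ft_torque': array([-0.02067515, -0.02562049, -0.01241503]), 'grasp_force': 0.0, 'gripper_width': 0.9993467123266356} 0.0187
```

View pics/top.png

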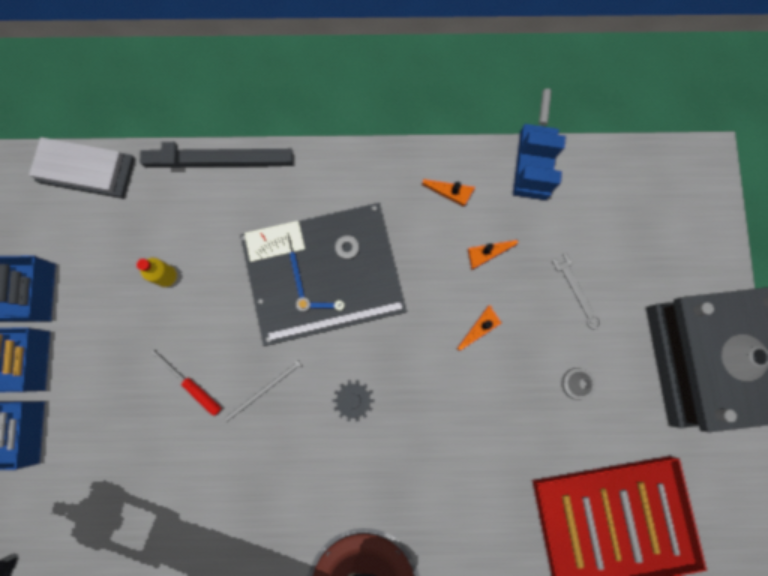

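View pics/scene.png

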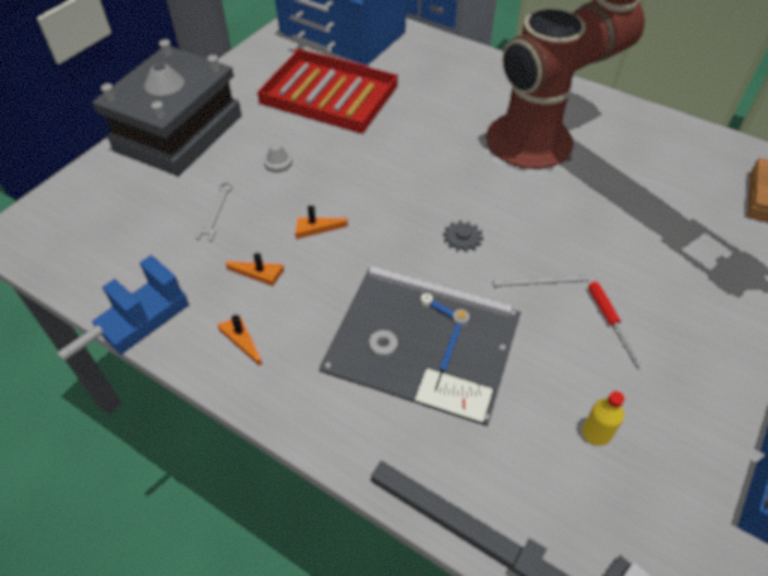

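The pictures show three orange wedges in the top view, with knobs at A (456,188), B (488,250) and C (486,325). The unit's pivot is at (303,304), its fence runs from (268,338) to (402,306), the pointer tip is at (289,237) and the red mark at (264,238). The base is at about (365,570), so C is nearest. Next I'll measure these and check C in a crop.

```bash
cat > h.py <<'E'
import numpy as np,cv2
from plant import manip
def load(n):
    f=np.load(n+'.npz');return f['p'],f['d'],f['mtx'],f['world_to_cam']
def snap(n,save):
    cm=manip.camera_model(n);p,d=manip.grab_frame(n)
    np.savez(save+'.npz',p=p,d=d,mtx=cm['mtx'],world_to_cam=cm['world_to_cam'])
    return load(save)
def ray(uv,z,K,T):
    uv=np.atleast_2d(np.asarray(uv,float));q=np.c_[uv,np.ones(len(uv))]@np.linalg.inv(K).T
    R,t=T[:3,:3],T[:3,3];c=-R.T@t;w=q@R
    return (c+w*((z-c[2])/w[:,2])[:,None])[:,:2]
def proj(P,K,T):
    P=np.atleast_2d(P);c=P@T[:3,:3].T+T[:3,3];q=c@K.T;return q[:,:2]/q[:,2:]
def hsv(p):return cv2.cvtColor(p,cv2.COLOR_RGB2HSV)
def blobs(m,amin=20):
    n,l,s,c=cv2.connectedComponentsWithStats(m.astype(np.uint8));return [(s[i,4],c[i],l==i) for i in range(1,n) if s[i,4]>=amin]
E
python3 - <<'E'
from h import *
p,d,K,T=load('top');H=hsv(p)
m=cv2.inRange(H,(5,150,120),(20,255,255))
for a,c,b in blobs(m,40):
    if c[0]<270:continue
    cn=max(cv2.findContours(b.astype(np.uint8),0,2)[0],key=len)
    tri=cv2.minEnclosingTriangle(cn)[1][:,0]
    w=ray(c,.022,K,T)[0];print('orange',a,c,w,np.linalg.norm(w),'tri',ray(tri,.022,K,T).round(3).tolist())
bl=cv2.inRange(H,(0,0,0),(180,255,45))
for a,c,b in blobs(bl,8):
    if 270<c[0]<350 and 110<c[1]<230: print('black',a,c,ray(c,.066,K,T),ray(c,.045,K,T))
for nm,uv,z in(('pivot',(303,304),.035),('roller',(339,305),.03),('tip',(289,237),.022),('mark',(264,238),.022),('fenceL',(268,338),.03),('fenceR',(402,306),.03),('corners',(380,205),.012),('c',(242,236),.012),('c',(405,312),.012),('sprocket',(353,401),.02)):
    print(nm,ray(np.array(uv)/1.5,z,K,T).round(4))
cv2.imwrite('pics/cropC.png',cv2.resize(p[190:245,290:345,::-1],(550,550),interpolation=cv2.INTER_CUBIC))
E
```

```text
orange 240 [300.05 126.7 ] [ 0.83813409 -0.20366114] 0.8625233975926456 tri [[0.87, -0.118], [0.801, -0.232], [0.846, -0.258]]
orange 238 [324.78151261 168.16806723] [ 0.69411472 -0.28031452] 0.748579636838218 tri [[0.726, -0.369], [0.705, -0.237], [0.658, -0.244]]
orange 247 [320.08906883 217.99190283] [ 0.52939248 -0.25740072] 0.5886522976811602 tri [[0.578, -0.278], [0.47, -0.193], [0.539, -0.302]]
orange 271 [432.50184502 345.39852399] [ 0.13327702 -0.58497779] 0.5999681525738768 tri [[0.223, -0.581], [0.165, -0.556], [-0.027, -0.616]]
orange 258 [406.95348837 349.38372093] [ 0.12299435 -0.50546007] 0.5202090836837188 tri [[0.25, -0.494], [0.123, -0.484], [-0.011, -0.534]]
orange 321 [381.77570093 354.21495327] [ 0.11029744 -0.4272424 ] 0.44125003766220944 tri [[0.215, -0.401], [-0.031, -0.439], [0.141, -0.452]]
black 19 [303.47368421 125.26315789] [[ 0.82728052 -0.20829812]] [[ 0.83480655 -0.21168034]]
black 17 [324.76470588 165.82352941] [[ 0.69152812 -0.27112077]] [[ 0.69655438 -0.27565981]]
black 14 [324.         216.35714286] [[ 0.53020726 -0.26117539]] [[ 0.53226293 -0.2655313 ]]
pivot [[0.5827 0.1225]]
roller [[0.5802 0.0458]]
tip [[0.7342 0.156 ]]
mark [[0.7326 0.2111]]
fenceL [[0.5114 0.197 ]]
fenceR [[ 0.5762 -0.0896]]
corners [[ 0.8084 -0.0461]]
c [[0.7404 0.262 ]]
c [[ 0.5653 -0.0968]]
sprocket [[0.3769 0.0176]]
```

View pics/cropC.png

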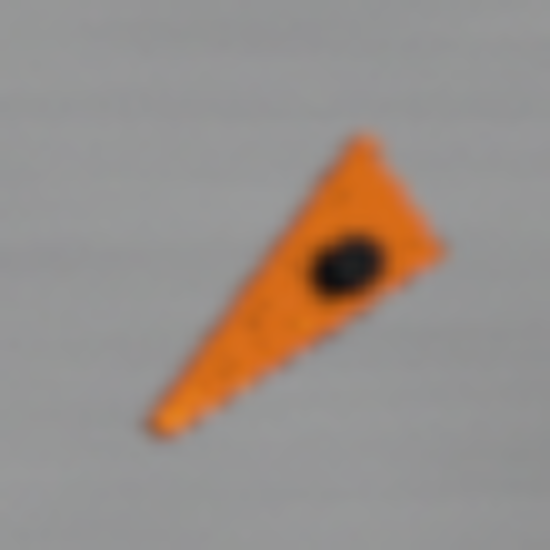

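C's knob is at crop (347,265) and its nose at (163,430). The edge at lower right is square to the tail, so it is the flat face, as described. C is the one to take. On the way I'll look over the unit with the wrist camera.

```bash
R='' ; python3 -m crank '[{"x":-3.6,"y":-2.9,"z":-0.7},{"x":-3.6,"y":-2.9,"z":-0.7},{"x":-3.6,"y":-2.9,"z":-0.7},{"x":-3.6,"y":-2.9,"z":-0.7},{"x":-3.6,"y":-2.9,"z":-0.7}]' 100
python3 -m crank '[{"x":-3.6,"y":-2.9,"z":-0.7},{"x":-3.6,"y":-2.9,"z":-0.7},{"x":-3.6,"y":-2.9,"z":-0.7},{"x":-3.6,"y":-2.9,"z":-0.7},{"x":-3.6,"y":-2.9,"z":-0.7}]'
python3 -m crank '[{"x":-3.6,"y":-2.9,"z":-0.7},{"x":-3.6,"y":-2.9,"z":-0.7},{"x":-3.6,"y":-2.9,"z":-0.7},{"x":-3.6,"y":-2.9,"z":-0.7},{"z":0}]'
python3 -m crank '[{"z":0},{"z":0},{"z":0}]'
python3 - <<'E'
from h import *
p,d,K,T=snap('wrist','w1')
print(manip.state()['tool_pos'],-T[:3,:3].T@T[:3,3],T[2,:3])
cv2.imwrite('pics/w1.png',cv2.resize(p[:,:,::-1],(768,576)))
E
```

```text
[0.14888694 0.60652466 0.23035955] [0.0773547  0.62344906 0.37354216] [ 0.27680177 -0.07074075 -0.95831964]schema error: expected keys x, y, z, turn
schema error: expected keys x, y, z, turn
schema error: expected keys x, y, z, turn
schema error: expected keys x, y, z, turn
```

View pics/w1.png

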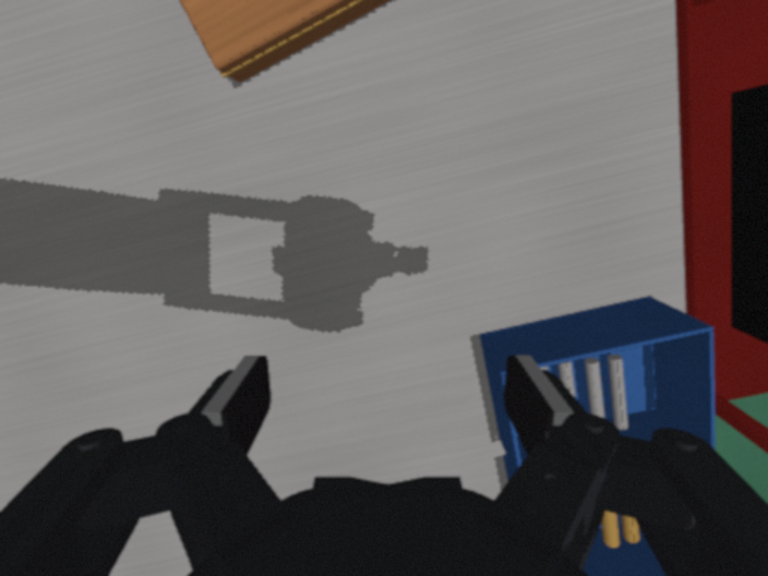

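The view shows only the table and bins near the start, with the fingers at the bottom of the frame. Every row needs all four keys, so I'll retype the moves.

```bash
python3 -m crank '[{"x":-3.6,"y":-2.9,"z":-0.7,"turn":0},{"x":-3.6,"y":-2.9,"z":-0.7,"turn":0},{"x":-3.6,"y":-2.9,"z":-0.7,"turn":0},{"x":-3.6,"y":-2.9,"z":-0.7,"turn":0},{"x":-3.6,"y":-2.9,"z":-0.7,"turn":0}]' 100
python3 -m crank '[{"x":-3.6,"y":-2.9,"z":-0.7,"turn":0},{"x":-3.6,"y":-2.9,"z":-0.7,"turn":0},{"x":-3.6,"y":-2.9,"z":-0.7,"turn":0},{"x":-3.6,"y":-2.9,"z":-0.7,"turn":0},{"x":-3.6,"y":-2.9,"z":-0.7,"turn":0}]'
python3 -m crank '[{"x":-3.6,"y":-2.9,"z":-0.7,"turn":0},{"x":-3.6,"y":-2.9,"z":-0.7,"turn":0},{"x":-3.6,"y":-2.9,"z":-0.7,"turn":0},{"x":-3.6,"y":-2.9,"z":-0.7,"turn":0},{"x":0,"y":0,"z":0,"turn":0}]'
python3 -m crank '[{"x":0,"y":0,"z":0,"turn":0},{"x":0,"y":0,"z":0,"turn":0},{"x":0,"y":0,"z":0,"turn":0}]'
python3 - <<'E'
from h import *
p,d,K,T=snap('wrist','w1')
print(manip.state()['tool_pos'],-T[:3,:3].T@T[:3,3],T[2,:3])
cv2.imwrite('pics/w2.png',cv2.resize(p[:,:,::-1],(768,576)))
E
```

```text
time: 0.65
tool_pos: [0.2899, 0.4216, 0.2662]
tool_rot: [-0.0, 0.12, 0.993, -0.0]
contact_force: [0.1, 0.6, 1.2]
gripper_width: 0.998
grasp_force: 0.0
time: 1.15
tool_pos: [0.4301, 0.2377, 0.3014]
tool_rot: [0.0, 0.12, 0.993, 0.0]
contact_force: [0.6, 0.3, 0.1]
gripper_width: 0.997
grasp_force: 0.0
time: 1.65
tool_pos: [0.544, 0.0883, 0.3295]
tool_rot: [0.001, 0.123, 0.992, -0.001]
contact_force: [-0.8, 0.5, 0.5]
gripper_width: 0.998
grasp_force: 0.0
time: 1.95
tool_pos: [0.541, 0.0935, 0.329]
tool_rot: [-0.0, 0.119, 0.993, 0.0]
contact_force: [-0.2, 0.0, 0.5]
gripper_width: 1.0
grasp_force: 0.0
[0.54101089 0.09355682 0.32911282] [0.46943365 0.11014273 0.47238957] [ 0.2770621  -0.0684316  -0.95841208]
```

View pics/w2.png

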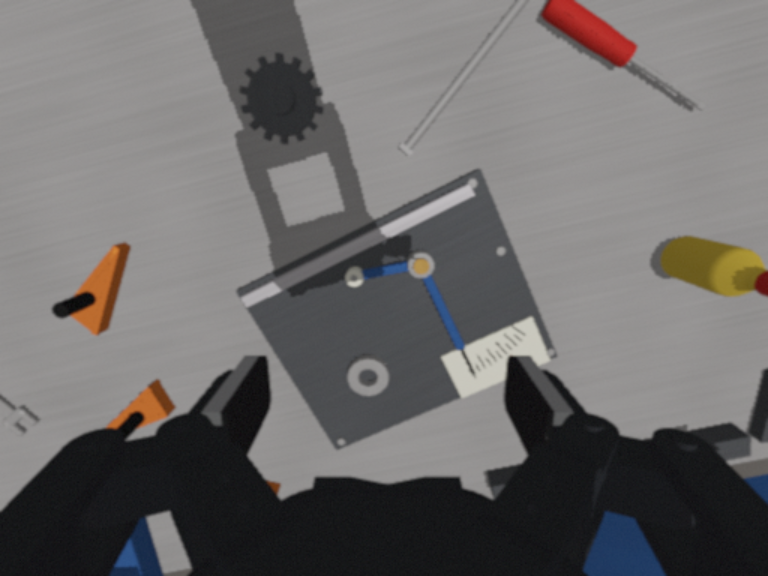

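The wrist view shows the whole unit. Plate corners are at (240,292), (478,170), (555,352) and (338,446), the pivot at (420,265), the roller at (354,277), and the pointer tip at (473,374). Wedge C is on the left, with its knob top at (62,309).

Run:
```python
from h import *
p,d,K,T=load('w1');g=cv2.cvtColor(p,cv2.COLOR_RGB2GRAY)
c=np.array([(240,292),(478,170),(555,352),(338,446)],np.float32)/1.5
c=cv2.cornerSubPix(g,c[:,None],(4,4),(-1,-1),(3,50,.01))[:,0];print(c*1.5)
H=hsv(p);o=cv2.inRange(H,(8,120,100),(28,255,255));
bs=[b for b in blobs(o,15) if abs(b[1]-np.array([280,177])).max()<10];print([ (b[0],b[1]) for b in bs])
pts=[(*c[i],.012,*u) for i,u in enumerate([(-.066,-.215),(-.066,.105),(.19,.105),(.19,-.215)])]
pts+=[(*bs[0][1],.036,0,0),(354/1.5,277/1.5,.03,-.02,-.075)]
pts=np.array(pts);W=np.array([ray(q[:2],q[2],K,T)[0] for q in pts]);U=pts[:,3:]
wm,um=W.mean(0),U.mean(0);S=(U-um).T@(W-wm);th=np.arctan2(S[0,1]-S[1,0],S[0,0]+S[1,1])
R=np.array([[np.cos(th),-np.sin(th)],[np.sin(th),np.cos(th)]]);t=wm-R@um
print('th',th,'t',t);print('res mm',((W-t)@R-U).round(4)*1e3)
np.savez('unit.npz',R=R,t=t,th=th)
tip=(ray(np.array([473,374])/1.5,.022,K,T)-t)@R;print('tip',tip)
print('fence face angle pts',((ray(np.array([(245,305),(476,190)])/1.5,.03,K,T)-t)@R))
print('entry world',R@[-.029,-.172]+t)
# mark from top
p,d,K2,T2=load('top');H=hsv(p);m=cv2.inRange(H,(0,90,90),(8,255,255))|cv2.inRange(H,(172,90,90),(180,255,255))
for a,cc,b in blobs(m,3):
    if 155<cc[0]<200 and 140<cc[1]<180:
        q=(ray(cc,.014,K2,T2)-t)@R;print('mark',a,cc,q,np.arctan2(q[0,1],q[0,0]),np.hypot(*q[0]))
print('top tip/pivot/roller',((ray(np.array([(289,237),(303,304),(339,305)])/1.5,.03,K2,T2)-t)@R))
print('knob top,bot',ray(np.array([62,309])/1.5,.066,K,T),ray(np.array([90,298])/1.5,.022,K,T))
o=cv2.inRange(H*0+hsv(load('w1')[0]),(5,150,80),(20,255,255))
for a,cc,b in blobs(o,100):
    if cc[0]<100 and cc[1]<225:
        tri=cv2.minEnclosingTriangle(max(cv2.findContours(b.astype(np.uint8),0,2)[0],key=len))[1][:,0];print(a,cc,ray(tri,.022,K,T))
```

```text
Traceback (most recent call last):
cv2.error: OpenCV(4.12.0) :-1: error: (-5:Bad argument) in function 'cornerSubPix'
> Overload resolution failed:
>  - Layout of the output array corners is incompatible with cv::Mat
>  - Expected Ptr<cv::UMat> for argument 'corners'
```

```bash
cat > fit.py <<'E'
from h import *
p,d,K,T=load('w1');g=cv2.cvtColor(p,cv2.COLOR_RGB2GRAY)
c=np.array([(240,292),(478,170),(555,352),(338,446)],np.float32)/1.5
c=cv2.cornerSubPix(g,np.ascontiguousarray(c.reshape(-1,1,2)).copy(),(4,4),(-1,-1),(3,50,.01))[:,0];print(c*1.5)
H=hsv(p);o=cv2.inRange(H,(8,120,100),(28,255,255))
bs=[b for b in blobs(o,15) if abs(b[1]-np.array([280,177])).max()<10];print([(b[0],b[1]) for b in bs])
pts=[(*c[i],.012,*u) for i,u in enumerate([(-.066,-.215),(-.066,.105),(.19,.105),(.19,-.215)])]
pts+=[(*bs[0][1],.036,0,0),(354/1.5,277/1.5,.03,-.02,-.075)]
pts=np.array(pts);W=np.array([ray(q[:2],q[2],K,T)[0] for q in pts]);U=pts[:,3:]
wm,um=W.mean(0),U.mean(0);S=(U-um).T@(W-wm);th=np.arctan2(S[0,1]-S[1,0],S[0,0]+S[1,1])
R=np.array([[np.cos(th),-np.sin(th)],[np.sin(th),np.cos(th)]]);t=wm-R@um
print('th',th,'t',t);print('res mm',((W-t)@R-U).round(4)*1e3)
np.savez('unit.npz',R=R,t=t,th=th)
print('tip',(ray(np.array([473,374])/1.5,.022,K,T)-t)@R)
print('fence pts',((ray(np.array([(245,305),(476,190)])/1.5,.03,K,T)-t)@R))
print('entry world',R@[-.029,-.172]+t)
p,d,K2,T2=load('top');H2=hsv(p);m=cv2.inRange(H2,(0,60,90),(10,255,255))|cv2.inRange(H2,(170,60,90),(180,255,255))
for a,cc,b in blobs(m,2):
    if 155<cc[0]<200 and 140<cc[1]<180:
        q=(ray(cc,.014,K2,T2)-t)@R;print('mark',a,cc,q,np.arctan2(q[0,1],q[0,0]),np.hypot(*q[0]))
print('top tip/pivot/roller',((ray(np.array([(289,237),(303,304),(339,305)])/1.5,.03,K2,T2)-t)@R))
print('knob top,bot',ray(np.array([62,309])/1.5,.066,K,T),ray(np.array([90,298])/1.5,.022,K,T))
o=cv2.inRange(H,(5,150,80),(20,255,255))
for a,cc,b in blobs(o,100):
    if cc[0]<100 and cc[1]<225:
        tri=cv2.minEnclosingTriangle(max(cv2.findContours(b.astype(np.uint8),0,2)[0],key=len))[1][:,0];print(a,cc,ray(tri,.022,K,T))
E
python3 fit.py
```

```text
[[239.44249 297.235  ]
 [478.80658 167.37457]
 [555.      352.     ]
 [338.5373  448.42157]]
[(np.int32(67), array([280.11940299, 177.        ]))]
th 0.241895879747624 t [0.57939179 0.12159541]
res mm [[ 6.9  1.9]
 [ 2.3  0.2]
 [-4.3 -4.5]
 [-4.3  1.6]
 [ 0.4 -0.4]
 [-1.   1.1]]
tip [[ 0.16040748 -0.00357306]]
fence pts [[-0.05006301 -0.20369695]
 [-0.04545015  0.08956981]]
entry world [ 0.59243763 -0.05234368]
mark 7 [175.         157.28571429] [[0.1780838  0.05339749]] 0.2913143759364248 0.1859169996799416
top tip/pivot/roller [[ 0.15617256 -0.00430129]
 [ 0.00424921  0.00052023]
 [-0.0173879  -0.07377137]]
knob top,bot [[ 0.52848644 -0.26590774]] [[ 0.5299844  -0.26786487]]
1034 [ 68.02224371 193.03578337] [[ 0.45353813 -0.17486515]
 [ 0.53490007 -0.3046574 ]
 [ 0.58306414 -0.27623899]]
```

```bash
sed -i 's/^H=hsv(p);o=cv2.inRange(H,(8/c[:]=np.array([(240,292),(478,170),(555,352),(338,446)])\/1.5\n&/' fit.py; python3 fit.py | sed -n '5,20p'
python3 -m crank '[{"x":-0.93,"y":-4.4,"z":0,"turn":0},{"x":-0.93,"y":-4.4,"z":0,"turn":0},{"x":-0.93,"y":-4.4,"z":0,"turn":0},{"x":-0.93,"y":-4.4,"z":0,"turn":0},{"x":-0.93,"y":-4.4,"z":0,"turn":0}]' >/dev/null
python3 -m crank '[{"x":-0.93,"y":-4.4,"z":0,"turn":0},{"x":-0.93,"y":-4.4,"z":0,"turn":0},{"x":-0.93,"y":-4.4,"z":0,"turn":0},{"x":0,"y":0,"z":1.1,"turn":0.146},{"x":0,"y":0,"z":1.1,"turn":0.146}]' >/dev/null
python3 -m crank '[{"x":0,"y":0,"z":1.1,"turn":0.146},{"x":0,"y":0,"z":1.1,"turn":0.146},{"x":0,"y":0,"z":1.1,"turn":0.146},{"x":0,"y":0,"z":1.1,"turn":0.146},{"x":0,"y":0,"z":1.1,"turn":0.146}]' >/dev/null
python3 -m crank '[{"x":0,"y":0,"z":1.1,"turn":0.146},{"x":0,"y":0,"z":1.1,"turn":0.146},{"x":0,"y":0,"z":1.1,"turn":0.146},{"x":0,"y":0,"z":1.1,"turn":0.146},{"x":0,"y":0,"z":1.1,"turn":0.146}]' >/dev/null
python3 -m crank '[{"x":0,"y":0,"z":1.1,"turn":0.146},{"x":0,"y":0,"z":1.1,"turn":0.146},{"x":0,"y":0,"z":1.1,"turn":0.146},{"x":0,"y":0,"z":1.1,"turn":0.146},{"x":0,"y":0,"z":0,"turn":0}]' >/dev/null
python3 -m crank '[{"x":0,"y":0,"z":0,"turn":0},{"x":0,"y":0,"z":0,"turn":0}]'
python3 - <<'E'
from h import *
from scipy.spatial.transform import Rotation as Ro
s=manip.state();p,d,K,T=snap('wrist','w3');q=s['tool_rot'];R=Ro.from_quat(q[[1,2,3,0]]).as_matrix()
print('tooly',np.arctan2(R[1,1],R[0,1]),s['joint_pos'][5])
cv2.imwrite('pics/w3.png',cv2.resize(p[:,:,::-1],(640,480)))
E
```

```text
[(np.int32(67), array([280.11940299, 177.        ]))]
th 0.23105546043521288 t [0.57855456 0.12243699]
res mm [[ 4.5  4.5]
 [ 4.  -3.4]
 [-4.8 -3.5]
 [-5.1  3.9]
 [ 1.  -1.4]
 [ 0.5 -0.1]]
tip [[ 0.16105903 -0.00284494]]
fence pts [[-0.0472297  -0.20523862]
 [-0.04579618  0.08806091]]
entry world [ 0.5897141 -0.0516333]
mark 7 [175.         157.28571429] [[0.17811674 0.05431388]] 0.29597737946456 0.18621377411200854
top tip/pivot/roller [[ 0.15683225 -0.00361904]
 [ 0.00486557 -0.00044468]
 [-0.01596493 -0.07496647]]
time: 4.7
tool_pos: [0.5305, -0.267, 0.1543]
tool_rot: [0.001, 0.96, 0.28, 0.0]
contact_force: [-0.6, -0.5, -0.0]
gripper_width: 1.001
grasp_force: 0.0
tooly -1.0033457165319306 0.411845755861461
```

View pics/w3.png

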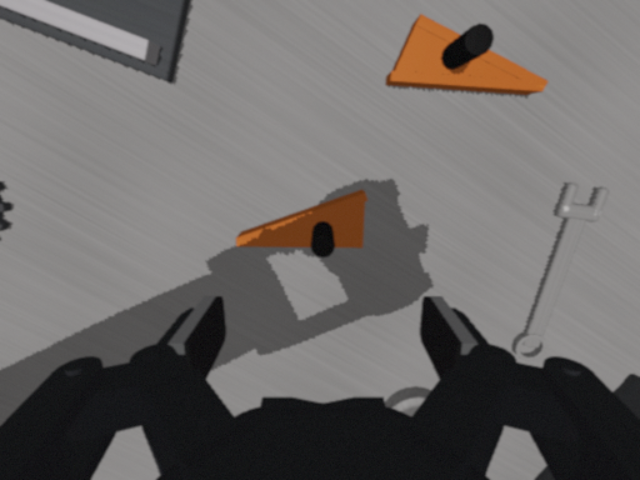

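The close view shows wedge C's flat edge level along row 247, from column 237 to 363, so the tool's y axis is parallel to it. The knob top is at about (322,246).

Run:
```python
from h import *
from scipy.spatial.transform import Rotation as Ro
s=manip.state();p,d,K,T=load('w3');q=s['tool_rot'];R=Ro.from_quat(q[[1,2,3,0]]).as_matrix()
m=cv2.inRange(hsv(p),(0,0,0),(180,255,50))
for a,c,b in blobs(m,30):
    if abs(c[0]-258)<15 and abs(c[1]-190)<20:
        v,u=np.where(b);print(a,c,u.min(),u.max(),v.min(),v.max());c2=(c[0],v.max()-7)
for uv,z in((c,.044),(c2,.066)):
    k=ray(uv,z,K,T)[0];dd=np.r_[k-s['tool_pos'][:2],0];print(k,'shift tool cm',(R.T@dd)*100)
f=ray(np.array([(240,247),(362,247)])*.8,.022,K,T);dv=f[0]-f[1];print('flat dir',np.arctan2(dv[1],dv[0]),np.linalg.norm(dv))
print('depth knob',d[int(c2[1]),int(c2[0])])
```

```text
413 [257.69491525 191.6779661 ] 249 266 178 205
[ 0.37890792 -0.36628614] shift tool cm [-1.81166988e+01  2.22861116e-01 -1.08812447e-02]
[ 0.52735839 -0.26935984] shift tool cm [-3.88739148e-01  1.83602854e-02 -2.13114226e-04]
flat dir 2.1391894178021067 0.10621733458727771
depth knob 0.24371201
```

```bash
python3 -m crank '[{"x":-0.3,"y":0,"z":2.5,"turn":0},{"x":0,"y":0,"z":2.5,"turn":0},{"x":0,"y":0,"z":2.5,"turn":0},{"x":0,"y":0,"z":2.5,"turn":0},{"x":0,"y":0,"z":2.0,"turn":0}]' 
python3 -m crank '[{"x":0,"y":0,"z":0,"turn":0},{"x":0,"y":0,"z":0,"turn":0},{"x":0,"y":0,"z":0,"turn":0},{"x":0,"y":0,"z":0,"turn":0},{"x":0,"y":0,"z":0,"turn":0}]' 0
python3 -m crank '[{"x":0,"y":0,"z":0,"turn":0},{"x":0,"y":0,"z":0,"turn":0},{"x":0,"y":0,"z":0,"turn":0},{"x":0,"y":0,"z":0,"turn":0},{"x":0,"y":0,"z":0,"turn":0}]' 0
```

```text
time: 5.25
tool_pos: [0.5274, -0.2687, 0.0325]
tool_rot: [-0.0, 0.96, 0.279, 0.0]
contact_force: [0.3, -0.5, 0.9]
gripper_width: 1.002
grasp_force: 0.0
time: 5.75
tool_pos: [0.5284, -0.2694, 0.0351]
tool_rot: [0.001, 0.96, 0.279, 0.001]
contact_force: [0.5, -0.6, -0.2]
gripper_width: 0.191
grasp_force: 58.4
time: 6.25
tool_pos: [0.5285, -0.2694, 0.035]
tool_rot: [0.001, 0.96, 0.279, 0.001]
contact_force: [-0.8, 0.8, 6.1]
gripper_width: 0.191
grasp_force: 58.7
```

```bash
python3 -m crank '[{"x":0,"y":0,"z":-2,"turn":0},{"x":0,"y":0,"z":-3,"turn":0},{"x":0,"y":0,"z":-3,"turn":0.113},{"x":0,"y":0,"z":0,"turn":0.113},{"x":0,"y":0,"z":0,"turn":0.114}]' >/dev/null
python3 -m crank '[{"x":2.33,"y":-3.97,"z":0,"turn":0},{"x":2.33,"y":-3.97,"z":0,"turn":0},{"x":2.33,"y":-3.97,"z":0,"turn":0},{"x":2.33,"y":-3.97,"z":0,"turn":0},{"x":2.33,"y":-3.97,"z":0,"turn":0}]' >/dev/null
python3 -m crank '[{"x":0,"y":0,"z":0,"turn":0},{"x":0,"y":0,"z":0,"turn":0},{"x":0,"y":0,"z":0,"turn":0},{"x":0,"y":0,"z":0,"turn":0}]'
python3 - <<'E'
from h import *
p,d,K,T=snap('wrist','w4')
cv2.imwrite('pics/w4.png',cv2.resize(p[:,:,::-1],(768,576)))
E
```

```text
time: 7.65
tool_pos: [0.5963, -0.0505, 0.113]
tool_rot: [0.0, 0.994, 0.111, -0.0]
contact_force: [0.3, -0.2, -2.1]
gripper_width: 0.189
grasp_force: 59.2
```

View pics/w4.png

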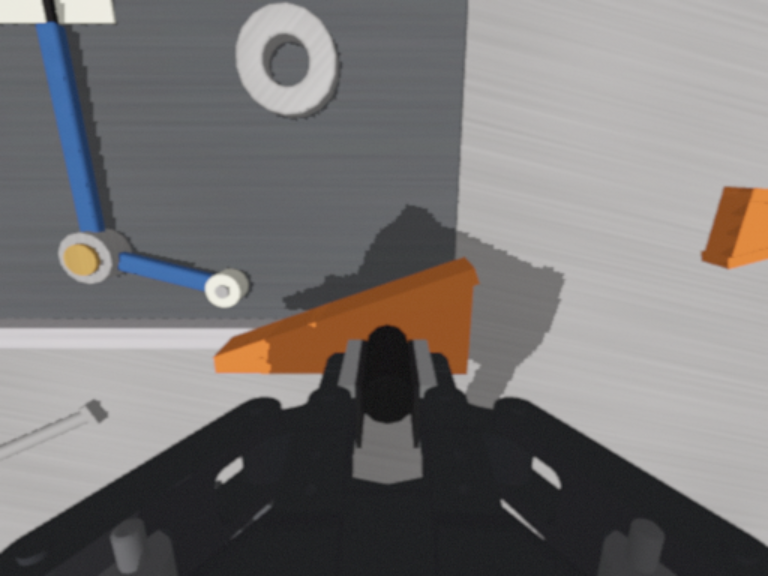

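The wedge is held straight: its flat edge on row 373 is parallel to the fence. The fence's working-face top edge is at row 329, the roller at (224,290) and the pivot at (80,260). Next I'll work out the gaps from this view.

Run:
```python
from h import *
from scipy.spatial.transform import Rotation as Ro
s=manip.state();p,d,K,T=load('w4');q=s['tool_rot'];R=Ro.from_quat(q[[1,2,3,0]]).as_matrix();print('tooly',np.arctan2(R[1,1],R[0,1]))
P=s['tool_pos']
def tool(uv,z): 
    w=ray(np.array(uv)/1.5,z,K,T)[0];return (R.T@np.r_[w-P[:2],0])[:2]*100
g=cv2.cvtColor(p,cv2.COLOR_RGB2GRAY).astype(int)
for u in(3,60,120):print(u,g[208:238,u])
zt=P[2]-.035
for n,uv,z in(('fence top a',(10,329),.03),('fence top b',(200,329),.03),('fence bot',(100,320),.012),('roller',(224,290),.03),('pivot',(80,260),.036),('tip flat nose',(216,373),zt+.022),('flat tail',(467,373),zt+.022),('tail far',(477,278),zt+.022),('nose bot',(214,371),zt)):
    print(n,tool(uv,z).round(2))
```

```text
tooly -1.3479500219861942
3 [104 105 105 104 111 118 119 121 120 123 152 193 206 206 205 204 204 205
 207 209 209 209 206 201 186 178 177 178 177 179]
60 [103 104 105 106 112 118 121 122 122 123 151 193 208 207 204 202 202 204
 208 210 210 209 208 205 193 184 183 182 182 181]
120 [102 104 103 102 103 117 119 121 119 121 148 190 207 208 206 204 203 204
 208 208 208 209 208 205 194 184 181 183 184 181]
fence top a [ -2.31 -22.92]
fence top b [ -2.29 -11.33]
fence bot [ -2.42 -18.69]
roller [ 0.2  -9.58]
pivot [  2.15 -17.24]
tip flat nose [-1.42 -7.39]
flat tail [-1.41  3.57]
tail far [2.89 3.72]
nose bot [-2.53 -8.52]
```

```bash
python3 -m crank '[{"x":0,"y":0,"z":1.5,"turn":0},{"x":0,"y":0,"z":1.5,"turn":0},{"x":0,"y":0,"z":1.5,"turn":0},{"x":0,"y":0,"z":1.0,"turn":0},{"x":0,"y":0,"z":0.7,"turn":0}]' >/dev/null
python3 -m crank '[{"x":0,"y":0,"z":0.2,"turn":0},{"x":0,"y":0,"z":0,"turn":0},{"x":0,"y":0,"z":0,"turn":0}]'
```

```text
time: 8.5
tool_pos: [0.5974, -0.0493, 0.05]
tool_rot: [0.0, 0.994, 0.112, 0.001]
contact_force: [-0.2, 0.3, -0.7]
gripper_width: 0.193
grasp_force: 59.2
```

```bash
for i in 1; do python3 -m crank '[{"x":0,"y":0,"z":0.15,"turn":0},{"x":0,"y":0,"z":0,"turn":0},{"x":0,"y":0,"z":0,"turn":0}]'; python3 -m crank '[{"x":0,"y":0,"z":0.1,"turn":0},{"x":0,"y":0,"z":0,"turn":0},{"x":0,"y":0,"z":0,"turn":0}]'; done
```

```text
time: 8.8
tool_pos: [0.5969, -0.0493, 0.0481]
tool_rot: [0.0, 0.994, 0.112, 0.0]
contact_force: [0.2, 0.3, -2.1]
gripper_width: 0.192
grasp_force: 59.2
time: 9.1
tool_pos: [0.597, -0.0492, 0.0471]
tool_rot: [0.0, 0.994, 0.112, 0.0]
contact_force: [0.3, 0.8, 0.2]
gripper_width: 0.195
grasp_force: 59.7
```

```bash
python3 -m crank '[{"x":0,"y":0,"z":0.05,"turn":0},{"x":-0.2,"y":0,"z":0,"turn":0},{"x":-0.2,"y":0,"z":0,"turn":0},{"x":-0.15,"y":0,"z":0,"turn":0},{"x":0,"y":0,"z":0,"turn":0}]' | sed -n '2p;4p'
python3 -m crank '[{"x":-0.1,"y":0,"z":0,"turn":0},{"x":0,"y":0,"z":0,"turn":0}]'| sed -n '2p;4p'
python3 -m crank '[{"x":-0.05,"y":0,"z":0,"turn":0},{"x":0,"y":0,"z":0,"turn":0}]'| sed -n '2p;4p'
```

```text
tool_pos: [0.592, -0.0507, 0.0471]
contact_force: [2.2, 0.3, 2.9]
tool_pos: [0.5912, -0.0509, 0.0471]
contact_force: [1.9, 0.6, 5.0]
tool_pos: [0.591, -0.0509, 0.0471]
contact_force: [4.8, -0.2, 5.6]
```

```bash
for i in 1; do python3 -m crank '[{"x":-0.05,"y":0,"z":-0.02,"turn":0},{"x":0,"y":0,"z":0,"turn":0}]'| sed -n '2p;3p;4p'
python3 -m crank '[{"x":-0.05,"y":0,"z":0,"turn":0},{"x":0,"y":0,"z":0,"turn":0}]'| sed -n '2p;3p;4p'; done
```

```text
tool_pos: [0.59, -0.0511, 0.0471]
tool_rot: [0.0, 0.994, 0.112, 0.001]
contact_force: [2.5, -0.5, 6.4]
tool_pos: [0.5898, -0.0511, 0.0471]
tool_rot: [0.0, 0.994, 0.112, 0.001]
contact_force: [4.4, 0.3, 4.4]
```

```bash
for i in 1; do python3 -m crank '[{"x":-0.05,"y":0,"z":-0.03,"turn":0},{"x":0,"y":0,"z":0,"turn":0}]'| sed -n '2p;4p'
python3 -m crank '[{"x":-0.05,"y":0,"z":0,"turn":0},{"x":0,"y":0,"z":0,"turn":0}]'| sed -n '2p;4p';python3 -m crank '[{"x":-0.03,"y":0,"z":0,"turn":0},{"x":0,"y":0,"z":0,"turn":0}]'| sed -n '2p;4p'; done
```

```text
tool_pos: [0.5887, -0.0512, 0.0471]
contact_force: [3.7, 0.5, 6.0]
tool_pos: [0.5886, -0.0512, 0.0471]
contact_force: [5.0, 1.1, 3.6]
tool_pos: [0.5885, -0.0513, 0.0471]
contact_force: [4.9, 0.7, 4.7]
```

```bash
for i in 1; do python3 -m crank '[{"x":-0.05,"y":0,"z":-0.03,"turn":0},{"x":0,"y":0,"z":0,"turn":0}]'| sed -n '2p;4p'
python3 -m crank '[{"x":-0.05,"y":0,"z":0,"turn":0},{"x":0,"y":0,"z":0,"turn":0}]'| sed -n '2p;4p'; done
python3 - <<'E'
from h import *
s=manip.state();print(s['tool_pos'].round(5),s['contact_force'])
p,d,K,T=snap('wrist','w5')
cv2.imwrite('pics/w5.png',cv2.resize(p[:,:,::-1],(768,576)))
E
```

```text
tool_pos: [0.5883, -0.0513, 0.0472]
contact_force: [8.8, 1.3, 1.3]
tool_pos: [0.5882, -0.0513, 0.0473]
contact_force: [7.7, 1.3, 0.7]
[ 0.58824 -0.05133  0.04726] [7.69586538 1.32616879 0.67527219]
```

View pics/w5.png

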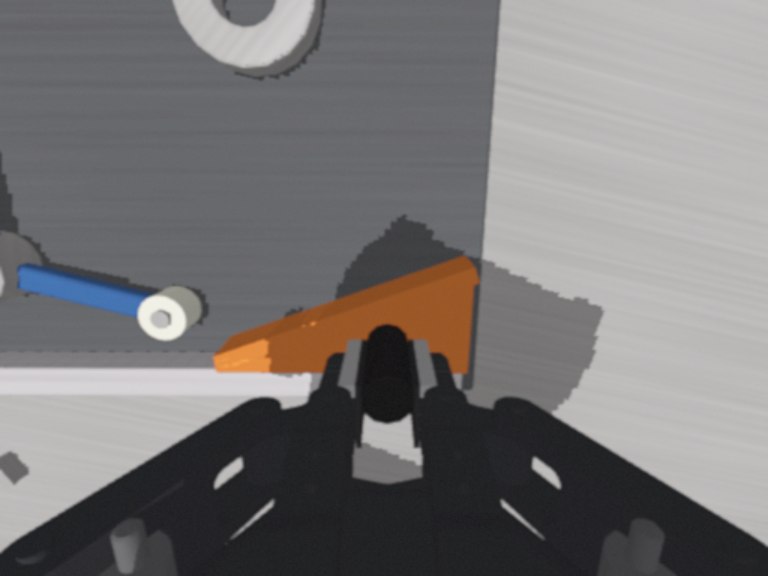

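The wedge lies against the fence, with its flat edge at row 373 and the fence's top edge at about row 368. The nose at (214,362) is short of the roller at (162,318). Next I'll measure the fence direction relative to the tool for the slide.

Run:
```python
from h import *
from scipy.spatial.transform import Rotation as Ro
s=manip.state();p,d,K,T=load('w5');q=s['tool_rot'];R=Ro.from_quat(q[[1,2,3,0]]).as_matrix();P=s['tool_pos']
g=cv2.GaussianBlur(cv2.cvtColor(p,cv2.COLOR_RGB2GRAY),(3,3),0).astype(float)
us=np.arange(4,136,4);vs=[]
for u in us:
    c=np.diff(g[236:256,u]);i=c.argmax();vs.append(236.5+i+ (0 if i in(0,len(c)-1) else .5*(c[i-1]-c[i+1])/(c[i-1]-2*c[i]+c[i+1])))
w=ray(np.c_[us,vs],.03,K,T);l=(np.c_[w-P[:2],np.zeros(len(w))]@R)[:,:2]*100
f=np.polyfit(l[:,1],l[:,0],1);print('fence: x=%.4f*y+%.3f'%tuple(f),'rms',np.std(l[:,0]-np.polyval(f,l[:,1])))
print('tooly',np.arctan2(R[1,1],R[0,1]))
ro=ray(np.array([162,318])/1.5,.03,K,T)[0];print('roller',(R.T@np.r_[ro-P[:2],0])*100)
o=cv2.inRange(hsv(p),(5,150,60),(20,255,255));vv=[np.where(o[:,u])[0].max() for u in range(150,206,6)];print(vv,[np.where(o[:,u])[0].max() for u in range(295,310,3)])
```

```text
fence: x=-0.0035*y+-1.420 rms 0.004834426976361462
tooly -1.3461894413397726
roller [ 9.85810618e-01 -9.58715464e+00 -1.29994482e-03]
[np.int64(246), np.int64(246), np.int64(246), np.int64(246), np.int64(247), np.int64(247), np.int64(247), np.int64(247), np.int64(247), np.int64(247)] [np.int64(236), np.int64(240), np.int64(248), np.int64(247), np.int64(247)]
```

```bash
python3 -m crank '[{"x":0.03,"y":-0.3,"z":0,"turn":0},{"x":0,"y":-0.4,"z":0,"turn":0},{"x":0,"y":-0.4,"z":0,"turn":0},{"x":0,"y":-0.4,"z":0,"turn":0},{"x":0,"y":-0.3,"z":0,"turn":0}]' | sed -n '2p;4p'
python3 -m crank '[{"x":0.01,"y":-0.3,"z":0,"turn":0},{"x":0,"y":-0.4,"z":0,"turn":0},{"x":0,"y":-0.4,"z":0,"turn":0},{"x":0,"y":-0.3,"z":0,"turn":0},{"x":0,"y":0,"z":0,"turn":0}]' | sed -n '2,4p'
```

```text
tool_pos: [0.5847, -0.0353, 0.0475]
contact_force: [8.6, -4.9, 1.7]
tool_pos: [0.5816, -0.0213, 0.0475]
tool_rot: [0.001, 0.994, 0.112, 0.002]
contact_force: [9.2, -3.5, 1.1]
```

```bash
python3 -m crank '[{"x":0.05,"y":-0.2,"z":0,"turn":0},{"x":0,"y":-0.3,"z":0,"turn":0},{"x":0,"y":-0.3,"z":0,"turn":0},{"x":0,"y":-0.3,"z":0,"turn":0},{"x":0.01,"y":-0.3,"z":0,"turn":0}]' | sed -n '2p;4p'
python3 -m crank '[{"x":0.01,"y":-0.3,"z":0,"turn":0},{"x":0,"y":-0.3,"z":0,"turn":0},{"x":0,"y":-0.3,"z":0,"turn":0},{"x":0,"y":-0.2,"z":0,"turn":0},{"x":0,"y":0,"z":0,"turn":0}]' | sed -n '2,4p'
python3 - <<'E'
from h import *
p,d,K,T=snap('top','t2');s=manip.state();print(s['tool_pos'],s['contact_force'])
cv2.imwrite('pics/t2.png',cv2.resize(p[120:240,140:300,::-1],(800,600),interpolation=cv2.INTER_CUBIC))
E
```

```text
tool_pos: [0.5797, -0.0114, 0.0483]
contact_force: [6.5, -15.7, 2.6]
tool_pos: [0.5772, -0.0005, 0.0482]
tool_rot: [0.005, 0.994, 0.113, 0.002]
contact_force: [7.3, -14.2, 1.8]
[ 5.77205001e-01 -5.44640205e-04  4.82365240e-02] [  8.24743232 -13.36418397   2.58587438]
```

View pics/t2.png

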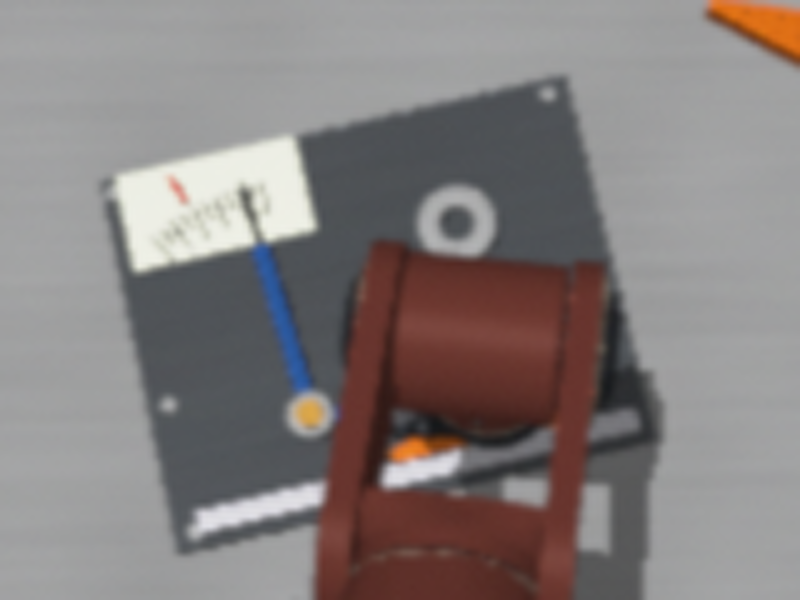

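The top view shows the pointer tip at crop (244,190) and the red mark at (178,190). Both are clear of the arm, so I can track the pointer by colour from here.

```bash
cat > ang.py <<'E'
from h import *
import sys
# pointer/mark angles about the pivot, from the top view: blue bar and black pointer line, red mark centroid
def run(name):
    p,d,K,T=snap('top',name);H=hsv(p);s=manip.state()
    pv=ray(min([b for b in blobs(cv2.inRange(H,(10,100,120),(25,255,255)),8)],key=lambda b:np.hypot(*(b[1]-[201.8,202.4])))[1],.036,K,T)[0]
    red=cv2.inRange(H,(0,60,90),(10,255,255))|cv2.inRange(H,(170,60,90),(180,255,255))
    mk=min(blobs(red,3),key=lambda b:np.hypot(*(b[1]-[175.6,158])))[2];v,u=np.where(mk);w=(H[v,u,1]).astype(float)
    mk=ray([(u*w).sum()/w.sum(),(v*w).sum()/w.sum()],.013,K,T)[0]-pv
    bl=cv2.inRange(H,(100,120,60),(125,255,255))
    cand=[b for b in blobs(bl,10) if b[1][1]<200 and 160<b[1][0]<210]
    v,u=np.where(cand[0][2]);W=ray(np.c_[u,v],.022,K,T)-pv
    c=W.mean(0);ax=np.linalg.svd(W-c)[2][0];ax*=np.sign(ax@c)
    a=lambda q:np.arctan2(q[1],q[0])
    print(s['tool_pos'].round(4),s['contact_force'].round(1),'pivot',pv.round(4),'mark',a(mk).round(4),np.hypot(*mk).round(3),'barC',a(c).round(4),'barAx',a(ax).round(4),'to go C %.4f'%(a(mk)-a(c)))
run(sys.argv[1])
E
python3 ang.py t3
python3 - <<'E'
from h import *
p,d,K,T=load('top');H=hsv(p)
v,u=np.where(cv2.inRange(H,(100,120,60),(125,255,255))[:200,188:206]);u=u+188;k=v>162;pv=ray(min(blobs(cv2.inRange(H,(10,100,120),(25,255,255)),8),key=lambda b:np.hypot(*(b[1]-[201.8,202.4])))[1],.036,K,T)[0]
W=ray(np.c_[u,v][k],.022,K,T)-pv;print('rest bar',np.arctan2(*W.mean(0)[::-1]),pv)
E
```

```text
[ 5.772e-01 -5.000e-04  4.820e-02] [  7.3 -14.6   2.3] pivot [0.5841 0.1244] mark 0.5334 0.181 barC 0.2976 barAx 0.2949 to go C 0.2358
rest bar 0.22203077899762247 [0.58405622 0.12439911]
```

```bash
python3 -m crank '[{"x":0.01,"y":-0.3,"z":0.02,"turn":0},{"x":0,"y":-0.4,"z":0,"turn":0},{"x":0,"y":-0.4,"z":0,"turn":0},{"x":0,"y":-0.4,"z":0,"turn":0},{"x":0,"y":-0.3,"z":0,"turn":0}]' | sed -n '2,4p'
python3 -m crank '[{"x":0.01,"y":-0.3,"z":0,"turn":0},{"x":0,"y":-0.3,"z":0,"turn":0},{"x":0,"y":-0.3,"z":0,"turn":0},{"x":0,"y":-0.3,"z":0,"turn":0},{"x":0,"y":0,"z":0,"turn":0}]' | sed -n '2,4p'
python3 ang.py t4
```

```text
tool_pos: [0.5735, 0.0163, 0.0483]
tool_rot: [0.006, 0.994, 0.113, 0.002]
contact_force: [6.8, -18.1, 3.6]
tool_pos: [0.5707, 0.0285, 0.0483]
tool_rot: [0.006, 0.994, 0.113, 0.002]
contact_force: [7.6, -14.6, 5.0]
[0.5707 0.0284 0.0483] [  7.4 -15.2   4.9] pivot [0.5541 0.0852] mark 0.6152 0.227 barC 0.6223 barAx 0.4347 to go C -0.0071
```

```bash
sed -i 's/^    pv=.*/    pv=np.array([.5841,.1244])/' ang.py; python3 ang.py t5
```

```text
[0.5707 0.0285 0.0483] [  6.1 -15.8   5.3] pivot [0.5841 0.1244] mark 0.5334 0.181 barC 0.4428 barAx 0.4388 to go C 0.0906
```

```bash
python3 -m crank '[{"x":0.01,"y":-0.3,"z":-0.02,"turn":0},{"x":0,"y":-0.4,"z":0,"turn":0},{"x":0,"y":-0.3,"z":0,"turn":0},{"x":0,"y":-0.3,"z":0,"turn":0},{"x":0,"y":0,"z":0,"turn":0}]' | sed -n '2,4p'
python3 ang.py t6
```

```text
tool_pos: [0.5678, 0.0411, 0.0483]
tool_rot: [0.006, 0.994, 0.113, 0.002]
contact_force: [6.1, -16.3, 4.1]
[0.5679 0.0411 0.0483] [  5.7 -15.2   5.2] pivot [0.5841 0.1244] mark 0.5335 0.181 barC 0.507 barAx 0.4814 to go C 0.0264
```

Run:
```python
from h import *
p,d,K,T=load('t6')
cv2.imwrite('pics/t6.png',cv2.resize(p[140:215,155:255,::-1],(800,600),interpolation=cv2.INTER_CUBIC))
```

```text
(no output)
```

View pics/t6.png

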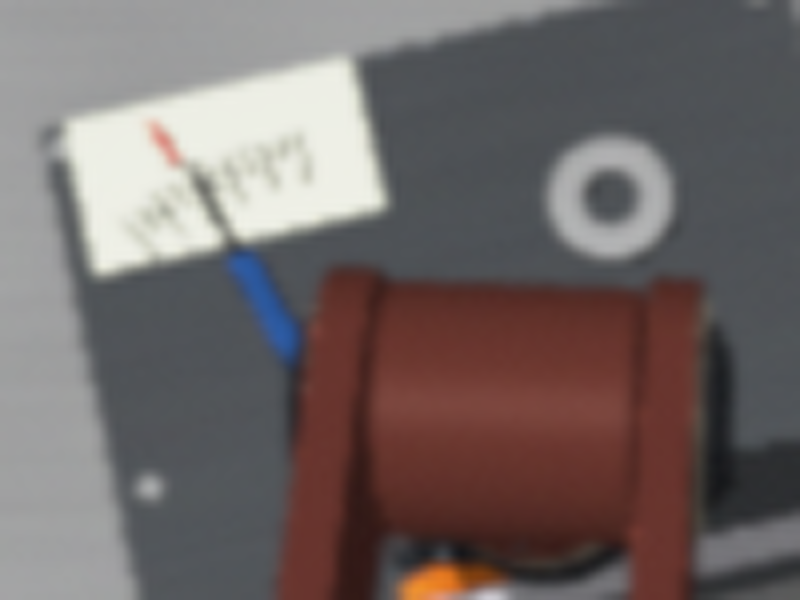

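The pointer tip is at crop (192,165) and the mark's inner end at (178,162), so about 4 to 5 mm remain. I'll creep on, measuring only the part of the bar that is not hidden.

```bash
sed -i 's/^    c=W.mean(0)/    r=np.hypot(*W.T);W=W[(r>.085)\&(r<.108)];c=W.mean(0)/' ang.py
python3 -m crank '[{"x":0,"y":-0.15,"z":0,"turn":0},{"x":0,"y":-0.15,"z":0,"turn":0},{"x":0,"y":-0.1,"z":0,"turn":0},{"x":0,"y":0,"z":0,"turn":0},{"x":0,"y":0,"z":0,"turn":0}]' | sed -n '2,4p'
python3 ang.py t7
python3 - <<'E'
from h import *
pv=np.array([.5841,.1244])
for n in('top','t3','t6','t7'):
    p,d,K,T=load(n);H=hsv(p);v,u=np.where(cv2.inRange(H,(100,120,60),(125,255,255))[:200,160:206]);W=ray(np.c_[u+160,v],.022,K,T)-pv;r=np.hypot(*W.T);c=W[(r>.085)&(r<.108)].mean(0)
    # black pointer: darkest weighting on arc r .118-.135 (between bar and ticks)
    a=np.linspace(.15,.65,501);g=cv2.cvtColor(p,cv2.COLOR_RGB2GRAY);out=[]
    for rr in(.118,.122,.126,.130):
        P=np.c_[pv+rr*np.c_[np.cos(a),np.sin(a)],np.full(len(a),.022)];q=proj(P,K,T).astype(np.float32)
        I=cv2.remap(g,q[:,:1],q[:,1:],1)[:,0].astype(float);i=I.argmin();out.append((a[i].round(3),int(I.min()),int(np.median(I))))
    print(n,'bar %.4f'%np.arctan2(*c[::-1]),out)
E
```

```text
tool_pos: [0.5671, 0.0446, 0.0483]
tool_rot: [0.006, 0.994, 0.113, 0.002]
contact_force: [6.5, -17.0, 5.0]
[0.5671 0.0446 0.0483] [  6.3 -16.8   4.2] pivot [0.5841 0.1244] mark 0.5335 0.181 barC 0.5188 barAx 0.5459 to go C 0.0147
top bar 0.2216 [(np.float64(0.555), 76, 86), (np.float64(0.611), 76, 126), (np.float64(0.649), 81, 189), (np.float64(0.65), 109, 218)]
t3 bar 0.2965 [(np.float64(0.539), 82, 95), (np.float64(0.61), 83, 139), (np.float64(0.649), 87, 203), (np.float64(0.65), 118, 230)]
t6 bar 0.5035 [(np.float64(0.485), 79, 97), (np.float64(0.511), 72, 160), (np.float64(0.649), 88, 225), (np.float64(0.65), 118, 238)]
t7 bar 0.5188 [(np.float64(0.482), 75, 96), (np.float64(0.511), 69, 160), (np.float64(0.649), 87, 225), (np.float64(0.65), 118, 238)]
```

```bash
python3 -m crank '[{"x":0,"y":-0.1,"z":0,"turn":0},{"x":0,"y":-0.1,"z":0,"turn":0},{"x":0,"y":-0.1,"z":0,"turn":0},{"x":0,"y":0,"z":0,"turn":0},{"x":0,"y":0,"z":0,"turn":0}]' | sed -n '2,4p'
python3 ang.py t8
```

```text
tool_pos: [0.5665, 0.0474, 0.0484]
tool_rot: [0.006, 0.994, 0.113, 0.002]
contact_force: [7.2, -17.1, 4.8]
[0.5665 0.0474 0.0483] [  7.  -17.5   4.9] pivot [0.5841 0.1244] mark 0.5335 0.181 barC 0.5358 barAx 0.485 to go C -0.0023
```

```bash
python3 -m crank '[{"x":0.02,"y":0.05,"z":0,"turn":0},{"x":0,"y":0,"z":0,"turn":0}]' | sed -n '2,4p'
python3 -m crank '[{"x":0.02,"y":0.05,"z":-0.03,"turn":0},{"x":0,"y":0,"z":0,"turn":0}]' | sed -n '2,4p'
python3 ang.py t9
```

```text
tool_pos: [0.5665, 0.0474, 0.0483]
tool_rot: [0.006, 0.994, 0.113, 0.001]
contact_force: [5.6, -16.1, 5.1]
tool_pos: [0.5665, 0.0474, 0.0484]
tool_rot: [0.005, 0.994, 0.113, 0.001]
contact_force: [5.3, -13.5, 5.5]
[0.5665 0.0474 0.0484] [  5.8 -14.6   4.3] pivot [0.5841 0.1244] mark 0.5335 0.181 barC 0.5338 barAx 0.5537 to go C -0.0003
```

```bash
python3 -m crank '[{"x":0.02,"y":0.1,"z":0,"turn":0},{"x":0,"y":0.1,"z":0,"turn":0},{"x":0,"y":0,"z":0,"turn":0}]' | sed -n '2,4p'
python3 -m crank '[{"x":0.02,"y":0.1,"z":0,"turn":0},{"x":0,"y":0.05,"z":0,"turn":0},{"x":0,"y":0,"z":0,"turn":0}]' | sed -n '2,4p'
python3 ang.py t10
```

```text
tool_pos: [0.5665, 0.0473, 0.0482]
tool_rot: [0.003, 0.994, 0.112, 0.001]
contact_force: [4.0, -7.5, 6.5]
tool_pos: [0.5665, 0.0471, 0.0482]
tool_rot: [0.002, 0.994, 0.112, 0.0]
contact_force: [2.1, -3.0, 7.8]
[0.5666 0.0471 0.0482] [ 2.1 -4.6  7.8] pivot [0.5841 0.1244] mark 0.5335 0.181 barC 0.5338 barAx 0.5537 to go C -0.0003
```

```bash
python3 -m crank '[{"x":0,"y":0.05,"z":-0.03,"turn":0},{"x":0,"y":0,"z":0,"turn":0}]' | sed -n '2,4p'
python3 -m crank '[{"x":0,"y":0,"z":0,"turn":0},{"x":0,"y":0,"z":0,"turn":0},{"x":0,"y":0,"z":0,"turn":0},{"x":0,"y":0,"z":0,"turn":0},{"x":0,"y":0,"z":0,"turn":0}]' 50
python3 -m crank '[{"x":0,"y":0,"z":-1,"turn":0},{"x":0,"y":0,"z":-2,"turn":0},{"x":0,"y":0,"z":-3,"turn":0},{"x":0,"y":0,"z":-3,"turn":0},{"x":0,"y":0,"z":-2,"turn":0}]' >/dev/null
python3 ang.py t11
python3 - <<'E'
from h import *
p,d,K,T=snap('wrist','w6')
cv2.imwrite('pics/w6.png',cv2.resize(p[:,:,::-1],(768,576)))
E
```

```text
tool_pos: [0.5665, 0.0471, 0.0482]
tool_rot: [0.001, 0.994, 0.112, 0.0]
contact_force: [1.7, -2.7, 6.7]
time: 18.1
tool_pos: [0.5655, 0.0485, 0.0471]
tool_rot: [-0.0, 0.994, 0.112, -0.001]
contact_force: [0.1, 0.1, -0.1]
gripper_width: 0.495
grasp_force: 0.0Traceback (most recent call last):
  File "ang.py", line 16, in <module>
    run(sys.argv[1])
    ~~~^^^^^^^^^^^^^
  File "ang.py", line 12, in run
    v,u=np.where(cand[0][2]);W=ray(np.c_[u,v],.022,K,T)-pv
                 ~~~~^^^
IndexError: list index out of range
```

View pics/w6.png

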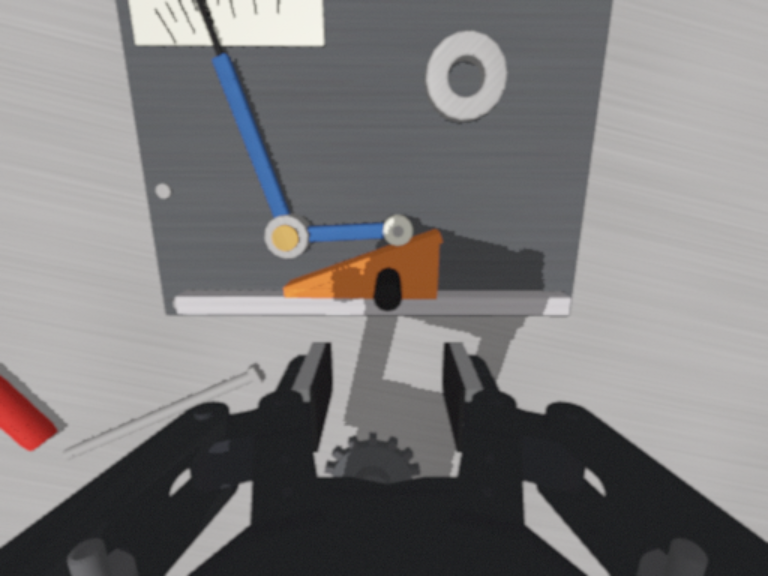

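The wedge is released and lies flat along the fence, with the roller at (398,230) on its slope. I'll move the arm clear and check the pointer from above.

```bash
python3 -m crank '[{"x":0,"y":4,"z":-1,"turn":0},{"x":0,"y":4,"z":-1,"turn":0},{"x":0,"y":4,"z":-1,"turn":0},{"x":0,"y":4,"z":0,"turn":0},{"x":0,"y":4,"z":0,"turn":0}]' >/dev/null
python3 -m crank '[{"x":0,"y":4,"z":0,"turn":0},{"x":0,"y":0,"z":0,"turn":0},{"x":0,"y":0,"z":0,"turn":0}]' >/dev/null
python3 ang.py t12
python3 - <<'E'
from h import *
p,d,K,T=load('t12');q,_,K2,T2=load('w6')
w=ray(np.array([(290,298),(435,298)])/1.5,.034,K2,T2);f=ray(np.array([(180,296),(560,296)])/1.5,.03,K2,T2)
print('wedge/fence dir',[np.arctan2(*(e[0]-e[1])[::-1]) for e in(w,f)])
cv2.imwrite('pics/t12.png',cv2.resize(p[140:215,155:255,::-1],(800,600),interpolation=cv2.INTER_CUBIC))
E
```

```text
[ 0.619  -0.185   0.1864] [-0.1  0.  -0.7] pivot [0.5841 0.1244] mark 0.535 0.18 barC 0.5338 barAx 0.5537 to go C 0.0011
wedge/fence dir [np.float64(1.7961746804703165), np.float64(1.7961942854760828)]
```

View pics/t12.png

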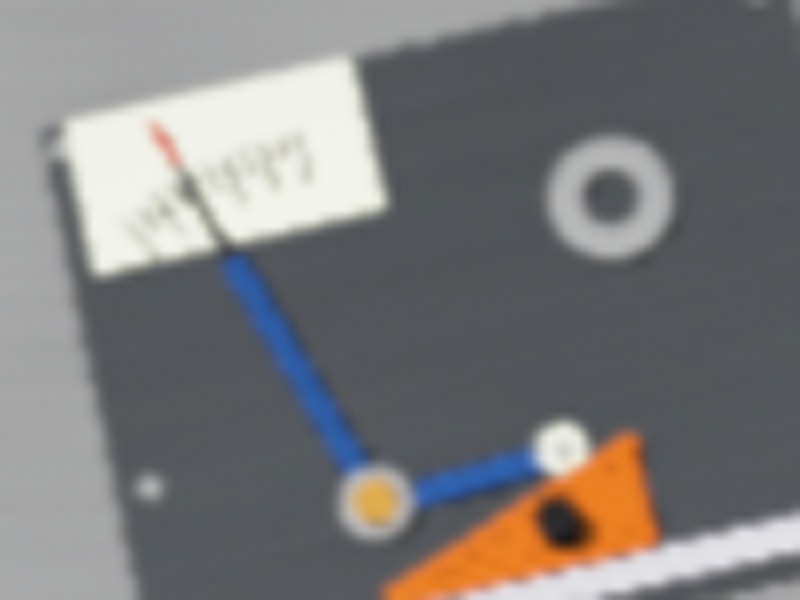

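The pointer line ends at crop (180,168), in line with the red bar from (152,125) to (178,162). The wedge is flush with the fence, so I'm handing the job in.

```bash
python3 -c "
from plant import manip
print(manip.job_done())"
```

```text
the job is handed in; nothing more can be done
None
```

The job is handed in: the nearest wedge is released and lies flat along the fence, and the top view puts the pointer within about 0.2 mm of the red mark; the hand-in returned no verdict.

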